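# Switch on, shut and start the bench centrifuge

## Task

With the closed fingers, and by pushing only, start the loaded bench centrifuge: first press the raised half of the mains rocker until it tips right over (the electric lid lock needs the power), then push the lid down until it is fully shut, and last press the long oblong start key right down and let it spring back. Press no other key, do not swing the lid farther open, and leave the tubes, dishes and vial standing where they are.

Things in the scene. Friction and masses are not known exactly. Their poses are not given: they have to be found in the camera images.
- centrifuge: White bench centrifuge, 270 deep (x), 240 wide (y), 95 high to its deck, 135 with the lid shut; it cannot shift. Origin: centre of its underside; its front faces its own -x, y is to the left seen from the robot, z up. The lid hinges along the rear edge. The blue control panel is a flat slope over the full width, rising at 23 deg from (x -140, z 59) to (x -55, z 95).
- rocker_half (a point): Point on top of the upper half of the black mains rocker, at the panel's right end in a flat grey bezel. The half farther up the slope is raised at the start. The point is 12 from the pivot line (down the slope), and moves and tips with the rocker, 32 long up the slope, 22 wide. The raised end stands about 13 off the panel and goes down by about 5.
- rocker (a joint): Mains rocker angle: 0 off (upper half raised), 0.34 rad on (upper half fully down). It takes 2 to 4 N on the raised half, has no spring and stays where it is left.
- lid (a joint): Lid angle: 0 shut, grows as it opens. It stands part open at the start, 0.65 to 0.95 rad, on stiff hinges: it stays where it is left and needs about 1 to 4 N at the lip to close; its stop is firm.
- lid_lip (a point): Middle of the top face of the lid's front lip, a flat tab 80 wide (y), 20 deep (x), 12 thick, in line with the lid's rim; the point is 10 mm from the tab's front edge and moves with the lid. z is normal to the tab's top face, y along the hinge. With the lid shut it lies 109 above the bench.
- lid_hinge (a point): Middle of the lid's hinge axis, which runs along the centrifuge's y, 102 above the bench; the lid lip's point lies 182 mm in front of it (-x) and 7 mm above it when shut, and circles about it.
- start_key_top (a point): Centre of the top face of the start key; z points out of the panel (its normal, 23 deg from vertical, leaning to the front), x up the slope, y along the key's length, to the left.
- start_key (a joint): Travel of the start key, the long oblong key low on the panel, right of its middle, 41 wide along y and 17 up the slope. All keys are white and stand 7 off the panel. 0 released, 0.004 m fully down, along the panel's normal. Spring: 1.3 N to start, 4.7 N fully down; it springs back.
- stop_key (a joint): Travel of the square stop key, 17 by 17, centred 41 up the slope from the start key's centre: 0 released, 0.004 m fully down. Not to be pressed.
- speed_up (a joint): Travel of the leftmost of four small triangular keys in a row under the black display, in the panel's left half, 0 to 0.004 m. Not to be pressed.
- speed_down (a joint): Travel of the second triangular key from the left, 0 to 0.004 m. Not to be pressed.
- time_up (a joint): Travel of the third triangular key from the left, 0 to 0.004 m. Not to be pressed.
- time_down (a joint): Travel of the fourth triangular key from the left, 56 to the left of the start key's centre, 0 to 0.004 m. Not to be pressed.
- tube_rack: Loose white rack, 70 by 100, 48 high, with capped sample tubes up to 78 high, beside the centrifuge; origin at the centre of its underside.
- dishes: Loose pair of stacked clear culture dishes, 90 across, 30 high in all, on the other side of the centrifuge; origin at the centre of the underside.
- dish: Loose single culture dish, 90 across, 15 high, lying in front of the centrifuge; origin at the centre of the underside.
- vial: Loose amber glass vial with a white cap, 36 across, 70 high, standing in front of the centrifuge; origin at the centre of the underside.

How it is judged:
By the outcome, as a careful person would: the job done as asked, in the order asked, and still so for the second after the job is handed in, with the robot touching nothing.
It also fails if it takes over 58 s, if anything falls off the work surface, if the arm or the gripper's body presses on something with over 40 N, if the wrist force passes 120 N, or if a joint passes its speed limit or range.

## Robot

A 6-joint arm with a two-finger parallel gripper is mounted at the origin on the work surface. World frame = base frame: x ahead of the robot, y to its left, z up, the work surface at z = 0. Lengths are in mm, angles in degrees, forces in N, time in s.
With the tool pointing down it reaches from about 350 to 850 mm from the base axis. Payload 8.1 kg.
Tool frame: the origin (TCP) lies between the finger pads; the fingertips stand 22 mm ahead of it and the grasp point (between the pads) lies 3 mm ahead of it; z points along the fingers, y is the line along which they close (so a half turn about z gives the same grasp; the last joint's range is limited). The gripper opens to 85 mm and grips with 20 to 120 N. Pads are 22 mm wide; open, the fingers measure 114 mm over their backs; the gripper's body (76 mm by 85 mm) begins 54 mm behind the grasp point. The pads swing forward as they close: fully open they stand 13 mm farther back than shut.
Start: joints at [-74.393, 7.471, 85.268, -0, 87.261, -4.893], TCP at [210.149, -561.999, 253.292] pointing down, gripper open.
Joint ranges: [-169.43, 169.43], [-51.17, 129.36], [1.28, 143.12], [-76.62, 256.62], [0, 156.53], [-152.29, 152.29]. Speed limits (degrees/s): [136.94, 136.94, 159.86, 180, 180, 180].

## Interface

Orientations are given as [roll, pitch, yaw] about the fixed x, y, z axes, in that order (R = Rz(yaw) Ry(pitch) Rx(roll)).
In Python, from bench import r, vision gives the robot as it stands.
- The arm moves only by the tool step_arm, never from a script. Its argument "targets" is a list that holds one entry, the list of rows, each a list of 6 numbers: the shift along the world's x, y, z in mm, then the turn, a rotation vector about the world's x, y, z in rad. In form: [[[x, y, z, rx, ry, rz], ...]]. A call has 1 to 12 rows; each row is the pose to reach, as a shift and turn from the pose commanded when the call began; what a row does not reach only later rows make up. A row lasts 1/12 s, in which the tool goes at most 41.7 mm and 7.16 degrees, less where a joint would pass 70% of its speed; a pose out of reach is approached as far as the arm can. A call with a gripper value outside its range is refused whole. "fingers" is the gripper's target within -1 to 1 (shut at 1, half-way at 0, fully open at -1), set as the call begins (left out, the last holds). The fingers move at their own pace and stop on an object; "newtons" is the grip in N (left out, the last holds). Time passes only in rows, so rows that repeat a pose let the fingers close. It gives the time, the measured TCP pose, the force, the opening and the grip force at its end, in the units of the state.
- r.sense(): the state, without advancing time (a new reading comes with each control period).
- vision.snapshot(name): name is "scene" or "top"; returns a dict with "img" (400x640x3 uint8, blue, green, red), "mtx" (3x3 intrinsics, pixels), "eye" and "attitude" of the camera in the world. Camera axes: x right, y up, looking along -z (the intrinsics and any distortion apply to the point x, -y, -z); pixel columns grow to the right and rows downward; lengths in mm; the calibration is good to about 2 mm. A picture is of the moment at which its call begins. There is no depth.
- r.hand_in(): hands the job in; it is judged then, once.
The state is a dict: "time": time; "joint_pos": joint angles; "qd": joint speeds; "joint_efforts": joint torques, N m; "tool_pos": TCP position; "tcp_rot": TCP orientation; "ft_force": force on the tool from outside, world axes, zero at the start; "wrist_torque": the same for the moment, N m; "finger_gap": finger opening in mm; "grip_force": force on a finger pad.
Only numpy, scipy, OpenCV 4.12 (cv2) and the standard library are available. Lean on these libraries where they do the work, as an engineer would, in place of code of your own. Each camera call takes 0.05 s, during which the arm holds its last target. There are 200 camera calls.

## Working session

There is one attempt and no reset: what is moved stays moved. The work goes in short steps, Python scripts to look and compute and a tool call to move; the robot and the scene stay as the last step left them, time stands still between calls to the robot, and variables do not carry over. Pictures are saved under pics/ and viewed, at most 10 in all, crops included, and the job is handed in when it is done.

Besides the shell and the picture viewer there is one more tool, called as name(argument=value, ...), one argument or row to a line, values as JSON. step_arm: Moves the arm, as the interface text tells. Its arguments: {"type":"object","properties":{"targets":{"type":"array"},"fingers":{"type":"number"},"newtons":{"type":"number"}},"required":["targets"]}

```bash
mkdir -p pics; python3 - <<'E'
from bench import r, vision
import cv2,numpy as np
print({k:np.round(v,2) for k,v in r.sense().items()})
for n in("scene","top"):
    s=vision.snapshot(n); cv2.imwrite(f"pics/{n}0.png",s["img"]); print(n,s["mtx"],s["eye"],s["attitude"],[k for k in s])
E
```

```text
{'time': np.float64(0.0), 'joint_pos': array([-74.39,   7.51,  85.33,   0.  ,  87.26,  -4.89]), 'qd': array([-0.  , -0.01, -0.07,  0.1 ,  0.11,  0.05]), 'joint_efforts': array([-0.000e+00, -5.694e+01, -5.006e+01, -0.000e+00,  1.000e-02,
       -0.000e+00]), 'tool_pos': array([ 210.02, -561.51,  252.27]), 'tcp_rot': array([-1.799e+02, -1.000e-02,  2.050e+01]), 'ft_force': array([ 0.37, -0.11,  0.2 ]), 'wrist_torque': array([ 0.02,  0.04, -0.01]), 'grip_force': np.float64(0.0), 'finger_gap': np.float64(85.44)}
scene [[503.63125183   0.         322.49340912]
 [  0.         503.63125183 199.46928392]
 [  0.           0.           1.        ]] [908.41012374 646.56019794 843.94021951] [ 42.94276079   0.6886154  149.77984963] ['img', 'mtx', 'eye', 'attitude']
top [[407.37034401   0.         314.58652696]
 [  0.         407.37034401 201.15668578]
 [  0.           0.           1.        ]] [452.88673597  44.76104867 897.83089102] [ 7.53071988e+00 -3.30523905e-02 -8.93166089e+01] ['img', 'mtx', 'eye', 'attitude']
```

View pics/scene0.png

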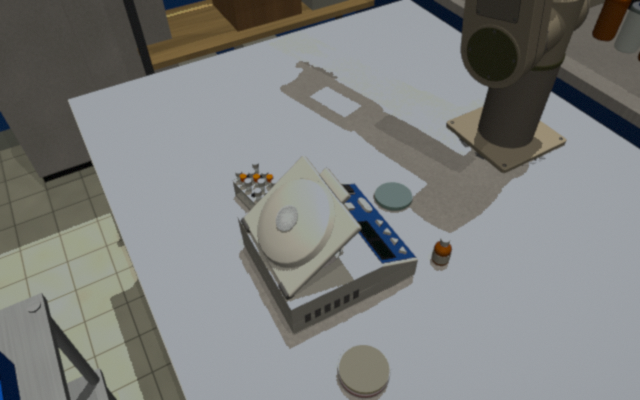

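View pics/top0.png

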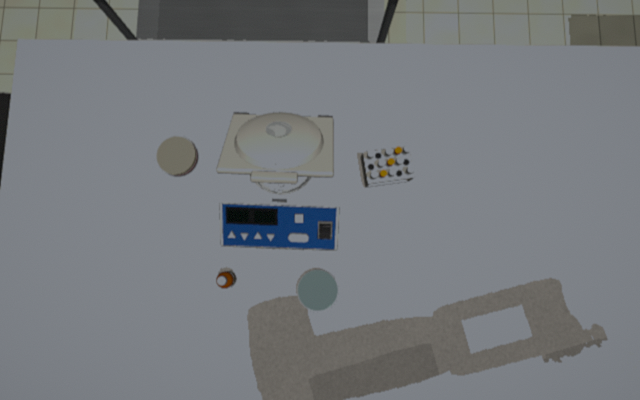

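The scene view shows the centrifuge with its lid part open, blue panel towards the robot. In the top view the panel spans about (222,204)–(337,249), the start key is at (299,238), the stop key at (299,218), the rocker at (325,231) and the lid lip at (274,177). The vial is at (226,279), the dish at (317,289) and the rack at (388,166).

```bash
cat > h.py <<'E'
import numpy as np,cv2
from scipy.spatial.transform import Rotation as Ro
from bench import r,vision
def ray(s,uv):
    u,v=uv; K=s["mtx"]
    d=np.array([(u-K[0,2])/K[0,0],-(v-K[1,2])/K[1,1],-1.])
    return np.array(s["eye"]),Ro.from_euler("xyz",s["attitude"],degrees=True).as_matrix()@d
def onplane(s,uv,n,p):
    e,d=ray(s,uv); n=np.array(n,float); return e+d*(n@(np.array(p)-e))/(n@d)
def onz(s,uv,z): return onplane(s,uv,[0,0,1],[0,0,z])
def tri(s1,a,s2,b):
    e,d=ray(s1,a);f,g=ray(s2,b)
    t=np.linalg.lstsq(np.c_[d,-g],f-e,rcond=None)[0]; p,q=e+d*t[0],f+g*t[1]
    return (p+q)/2,np.linalg.norm(p-q)
def blobs(m,amin):
    n,_,st,c=cv2.connectedComponentsWithStats(m.astype(np.uint8)); return [(st[i],c[i]) for i in range(1,n) if st[i][4]>=amin]
E
python3 - <<'E'
from h import *
for n in("top","scene"):
    s=vision.snapshot(n); im=s["img"]; h=cv2.cvtColor(im,cv2.COLOR_BGR2HSV)
    m=((h[...,0]>100)&(h[...,0]<125)&(h[...,1]>150)&(h[...,2]>60)).astype(np.uint8)
    x0,x1,y0,y1=(210,350,190,260) if n=="top" else (320,430,170,280)
    mm=np.zeros_like(m); mm[y0:y1,x0:x1]=m[y0:y1,x0:x1]
    c=np.vstack([c for c in cv2.findContours(mm,cv2.RETR_EXTERNAL,cv2.CHAIN_APPROX_NONE)[0] if cv2.contourArea(c)>20])
    hull=cv2.convexHull(c); ap=cv2.approxPolyDP(hull,4,True)[:,0]; print(n,ap.tolist())
    for p in ap: print(p,onz(s,p,59).round(1),onz(s,p,95).round(1))
    a,b,c_,d=(215,345,165,255) if n=="top" else (230,420,150,290)
    crop=im[c_:d,a:b]; f=6 if n=="top" else 4
    cv2.imwrite(f"pics/{n}1.png",cv2.resize(crop,None,fx=f,fy=f,interpolation=cv2.INTER_CUBIC))
E
```

```text
top [[223, 205], [335, 209], [333, 247], [224, 244]]
[223 205] [553.5 235.5  59. ] [549.1 227.3  95. ]
[335 209] [547.9   3.1  59. ] [543.8   4.9  95. ]
[333 247] [469.6   6.8  59. ] [468.9   8.4  95. ]
[224 244] [473.  230.1  59. ] [472.2 222.1  95. ]
scene [[350, 185], [413, 256], [379, 258], [350, 211]]
[350 185] [475.5   4.1  59. ] [495.3  33.5  95. ]
[413 256] [474.2 228.1  59. ] [494.1 247.3  95. ]
[379 258] [533.  198.7  59. ] [550.2 219.2  95. ]
[350 211] [516.2  68.3  59. ] [534.2  94.8  95. ]
```

View pics/top1.png

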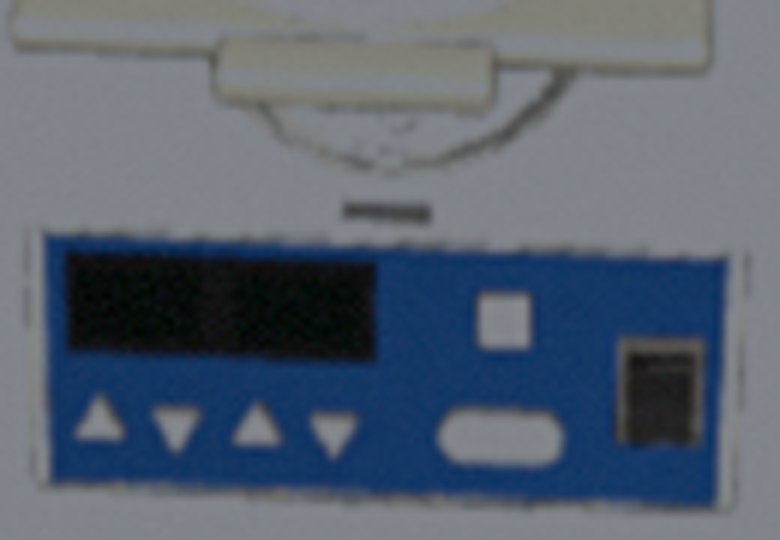

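View pics/scene1.png

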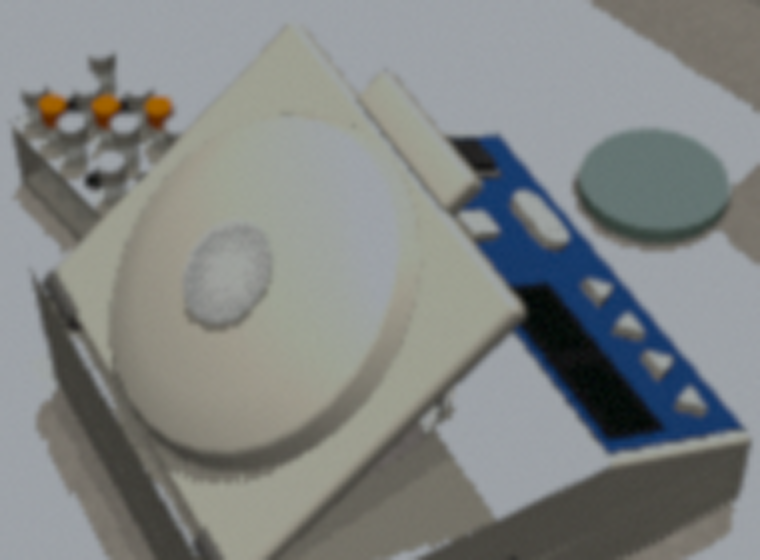

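The crops show the key positions clearly. In the top crop (×6, offset 215,165) the start key is at (500,437), the stop at (504,320), the rocker spans (625–700, 345–445), and the lip's front-top edge is near y≈75–105. In the scene crop (×4, offset 230,150) the lip's front edge runs (385,72)–(482,183), the start key is at (540,220), the stop at (478,225).

```bash
python3 - <<'E'
from h import *
T=vision.snapshot("top");S=vision.snapshot("scene")
t=lambda x,y:(215+x/6-.42,165+y/6-.42); c=lambda x,y:(230+x/4-.38,150+y/4-.38)
for n,a,b in [("start",(500,437),(540,219)),("stop",(504,320),(478,224)),("tri1",(100,420),(692,400)),("tri4",(334,434),(597,289)),
  ("panelFL",(48,484),(742,430)),("panelBL",(45,235),(610,450)),("panelBR?",(728,258),(0,0)),("display FL",(66,347),(660,428)),("display BL",(66,255),(612,438)),
  ("lipFlow",(492,85),(385,70)),("lipFhigh",(218,80),(482,185)),("lidcornerFL",(12,40),(523,312))]:
    if b==(0,0): continue
    p,g=tri(T,t(*a),S,c(*b)); print(n,p.round(1),round(g,1))
# panel edge directions in top
for z,a,b in[(59,(48,484),(718,505)),(95,(45,235),(728,258))]:
    p,q=onz(T,t(*a),z),onz(T,t(*b),z); d=q-p; print(p.round(1),q.round(1),np.degrees(np.arctan2(d[0],-d[1])))
E
```

```text
start [487.5  78.5  73. ] 0.4
stop [525.4  77.3  89.4] 0.8
tri1 [491.1 213.5  74. ] 1.8
tri4 [488.7 133.7  73.5] 1.7
panelFL [471.2 232.5  58.3] 1.8
panelBL [551.2 229.5  95.2] 1.1
display FL [516.1 223.6  80.7] 1.0
display BL [545.  222.9  92.3] 0.9
lipFlow [579.2  76.8 222.2] 1.8
lipFhigh [579.1 155.2 218.6] 4.9
lidcornerFL [594.5 215.8 205.5] 0.3
[470.5 232.9  59. ] [466.1   4.2  59. ] -1.0997462555264812
[551.6 229.2  95. ] [546.7   3.1  95. ] -1.2545931584433732
```

```bash
cat >> h.py <<'E'
PSI=np.radians(-1.2); TH=np.radians(23)
Rz=Ro.from_euler("z",-1.2,degrees=True).as_matrix()
N=Rz@[-np.sin(TH),0,np.cos(TH)]; U=Rz@[np.cos(TH),0,np.sin(TH)]   # panel normal, up slope
RT=Ro.from_euler("xyz",[180,-23,-1.2],degrees=True)
Z=RT.as_matrix()[:,2]
P0=np.array([487.5,78.5,73.])-7*N   # panel point under start key
E
python3 - <<'E'
from h import *
T=vision.snapshot("top")
t=lambda x,y:(215+x/6-.42,165+y/6-.42)
print("Z",Z,-N)
for nm,a in[("bez c",(662,393)),("bez UL",(618,340)),("bez LR",(703,447)),("start chk",(500,437)),("blueF",(500,498)),("blueB",(500,250))]:
    p=onplane(T,t(*a),N,P0+N*(7 if nm[0]=='s' else 1.5 if nm[:2]=='be' else 0)); d=p-P0; print(nm,p.round(1),"slope",round(d@U,1),"lat",round(d@(Rz@[0,1,0]),1))
    if nm=="bez c": B=p
C=B+N*(11-1.5)+U*12   # press contact point approx
# tip centre = corner + 11*U ; TCP = tip - 22*Z
for nm,h in [("hover",40),("touch",14),("end",8.5)]:
    tip=B+N*(h-1.5)+U*(12+11); print("rocker",nm,(tip-22*Z).round(1))
for nm,h in [("hover",40),("touch",7),("end",3)]:
    print("key",nm,(P0+N*h-22*Z).round(1))
H=np.array([579.,116,220])
for a in(.68,.6,.5,.4,.3,.2,.1,0):
    xh=730.; c=np.array([xh-182*np.cos(a)+7*np.sin(a),116,102+182*np.sin(a)+7*np.cos(a)]); print("lid",a,(c+11*U-22*Z).round(1))
s=r.sense(); R0=Ro.from_euler("xyz",[180,0,s["tcp_rot"][2]],degrees=True)
print("rotvec",(RT*R0.inv()).as_rotvec().round(3), Ro.from_euler("xyz",s["tcp_rot"],degrees=True).as_euler("xyz",degrees=True))
E
```

```text
Z [ 0.39064543 -0.00818286 -0.92050485] [ 0.39064543 -0.00818286 -0.92050485]
bez c [503.1  24.   74.1] slope 15.8 lat -54.1
bez UL [520.2  39.1  81.3] slope 34.1 lat -38.7
bez LR [485.4   9.8  66.7] slope -3.0 lat -68.7
start chk [487.7  78.4  73.1] slope 0.2 lat -0.1
blueF [467.6  78.7  56.9] slope -24.6 lat -0.3
blueB [548.9  78.7  91.4] slope 63.7 lat 1.5
rocker hover [500.6  24.1 138.8]
rocker touch [510.8  23.9 114.9]
rocker end [512.9  23.8 109.8]
key hover [466.   79.  123.6]
key touch [478.9  78.7  93.3]
key end [480.5  78.6  89.6]
lid 0.68 [594.4 116.  246.4]
lid 0.6 [585.3 116.  235.1]
lid 0.5 [575.2 116.  219.9]
lid 0.4 [566.6 116.  203.9]
lid 0.3 [559.7 116.  187. ]
lid 0.2 [554.5 116.  169.6]
lid 0.1 [551.1 116.  151.7]
lid 0 [549.5 116.  133.5]
rotvec [ 0.068 -0.398 -0.374] [-1.79974397e+02 -2.54055141e-03  2.05022682e+01]
```

step_arm(
  targets=[
    [[15,34,0,0.006,-0.033,-0.031],[30,68,0,0.011,-0.066,-0.062],[45,102,0,0.017,-0.1,-0.094],[60,136,0,0.023,-0.133,-0.125],[75,170,0,0.028,-0.166,-0.156],[90,204,0,0.034,-0.199,-0.187],[105,238,0,0.04,-0.232,-0.218],[120,272,0,0.045,-0.265,-0.249],[135,306,0,0.051,-0.299,-0.281],[150,340,0,0.057,-0.332,-0.312],[165,374,0,0.062,-0.365,-0.343],[180,408,0,0.068,-0.398,-0.374]],
  ],
  fingers=1,
  newtons=30,
)

```text
time: 1.35
tool_pos: [390.4, -152.7, 253.5]
tcp_rot: [-179.9, -23.2, -1.4]
ft_force: [1.1, 1.2, 0.6]
finger_gap: 0.2
grip_force: 0.0
```

step_arm(
  targets=[
    [[16,36,0,0,0,0],[32,72,0,0,0,0],[48,108,0,0,0,0],[64,144,0,0,0,0],[80,178,0,0,0,0],[86,178,-25,0,0,0],[94,178,-55,0,0,0],[102,178,-85,0,0,0],[110,178,-112,0,0,0],[110,178,-112,0,0,0],[110,178,-112,0,0,0],[110,178,-112,0,0,0]],
  ],
)

```text
time: 2.35
tool_pos: [500.7, 23.9, 142.8]
tcp_rot: [-180.0, -23.1, -1.2]
ft_force: [-0.3, 0.5, 1.0]
finger_gap: 0.1
grip_force: 0.0
```

```bash
python3 - <<'E'
from h import *
print({k:np.round(r.sense()[k],2) for k in("tool_pos","tcp_rot","ft_force")})
a=vision.snapshot("top")["img"][165:255,215:345];b=vision.snapshot("scene")["img"][150:240,290:420]
cv2.imwrite("pics/rock1.png",np.vstack([cv2.resize(q,None,fx=3.3,fy=3.3,interpolation=cv2.INTER_CUBIC) for q in(a,b)]))
E
```

```text
{'tool_pos': array([500.67,  23.9 , 142.84]), 'tcp_rot': array([-179.98,  -23.07,   -1.23]), 'ft_force': array([-0.26,  0.52,  1.04])}
```

View pics/rock1.png

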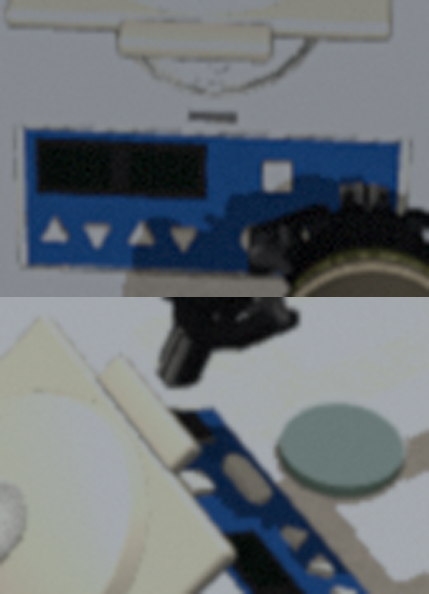

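The tip hangs over the raised upper end of the rocker, clear of the lid. I'll move in along the panel normal.

step_arm(
  targets=[
    [[3.1,0,-7.4,0,0,0],[6.2,-0.1,-14.7,0,0,0],[8.6,-0.2,-20.3,0,0,0],[9.4,-0.2,-22.1,0,0,0],[9.4,-0.2,-22.1,0,0,0],[9.4,-0.2,-22.1,0,0,0]],
  ],
)

```text
time: 2.95
tool_pos: [509.3, 23.8, 118.7]
tcp_rot: [-180.0, -22.9, -1.2]
ft_force: [-0.4, -0.7, -1.2]
finger_gap: 0.0
grip_force: 0.0
```

step_arm(
  targets=[
    [[0.8,0,-1.8,0,0,0],[1.2,0,-2.8,0,0,0],[1.6,0,-3.7,0,0,0],[1.6,0,-3.7,0,0,0],[1.6,0,-3.7,0,0,0]],
  ],
)

```text
time: 3.37
tool_pos: [511.4, 23.8, 115.8]
tcp_rot: [-180.0, -23.0, -1.2]
ft_force: [0.3, -0.7, 0.5]
finger_gap: 0.1
grip_force: 0.4
```

step_arm(
  targets=[
    [[0.4,0,-0.9,0,0,0],[0.8,0,-1.8,0,0,0],[0.8,0,-1.8,0,0,0],[0.8,0,-1.8,0,0,0]],
  ],
)

```text
time: 3.7
tool_pos: [512.7, 23.8, 114.5]
tcp_rot: [-180.0, -23.1, -1.2]
ft_force: [2.8, 0.3, 2.3]
finger_gap: -0.2
grip_force: 2.0
```

step_arm(
  targets=[
    [[0.4,0,-0.9,0,0,0],[0.8,0,-1.8,0,0,0],[0.8,0,-1.8,0,0,0],[0.8,0,-1.8,0,0,0]],
  ],
)

```text
time: 4.03
tool_pos: [514.0, 23.7, 113.2]
tcp_rot: [-180.0, -23.2, -1.2]
ft_force: [5.3, -0.4, 4.9]
finger_gap: 0.1
grip_force: 3.2
```

The reaction points up the slope, so the tip's lower edge is catching the rocker's end. I'll back off and come in 5 mm lower on the slope.

step_arm(
  targets=[
    [[-3.1,0,7.4,0,0,0],[-3.1,0,7.4,0,0,0],[-7.7,0,5.4,0,0,0],[-7.7,0,5.4,0,0,0],[-6.1,0,1.7,0,0,0],[-6.1,0,1.7,0,0,0],[-6.1,0,1.7,0,0,0]],
  ],
)

```text
time: 4.62
tool_pos: [506.2, 23.8, 112.8]
tcp_rot: [-180.0, -22.9, -1.2]
ft_force: [-0.0, 0.2, 0.6]
finger_gap: 0.2
grip_force: 0.0
```

step_arm(
  targets=[
    [[0.4,0,-0.9,0,0,0],[0.8,0,-1.8,0,0,0],[0.8,0,-1.8,0,0,0],[0.8,0,-1.8,0,0,0]],
  ],
)

```text
time: 4.95
tool_pos: [507.5, 23.8, 111.7]
tcp_rot: [-180.0, -23.0, -1.2]
ft_force: [-0.7, -0.1, 0.4]
finger_gap: 0.2
grip_force: 0.0
```

step_arm(
  targets=[
    [[0.4,0,-0.9,0,0,0],[0.8,0,-1.8,0,0,0],[0.8,0,-1.8,0,0,0],[0.8,0,-1.8,0,0,0]],
  ],
)

```text
time: 5.28
tool_pos: [508.5, 23.8, 110.7]
tcp_rot: [-180.0, -23.0, -1.2]
ft_force: [-8.2, -0.1, 10.1]
finger_gap: 0.0
grip_force: 5.8
```

step_arm(
  targets=[
    [[0.4,0,-0.9,0,0,0],[0.8,0,-1.8,0,0,0],[0.8,0,-1.8,0,0,0],[0.8,0,-1.8,0,0,0]],
  ],
)

```text
time: 5.62
tool_pos: [509.0, 23.8, 110.2]
tcp_rot: [180.0, -23.0, -1.2]
ft_force: [-30.3, -0.1, 33.9]
finger_gap: -0.0
grip_force: 20.5
```

Force rose sharply to about 45 N, so the rocker seems to be on its stop. I'll back off and look.

step_arm(
  targets=[
    [[-4,0,9,0,0,0],[-15,0,35,0,0,0],[-30,0,70,0,0,0],[-45,0,105,0,0,0],[-80,0,125,0,0,0],[-120,0,125,0,0,0],[-120,0,125,0,0,0]],
  ],
)

```text
time: 6.2
tool_pos: [399.7, 25.5, 229.6]
tcp_rot: [180.0, -21.6, -1.2]
ft_force: [-0.7, -0.8, -1.0]
finger_gap: -0.1
grip_force: 0.0
```

```bash
python3 - <<'E'
from h import *
print({k:np.round(r.sense()[k],2) for k in("tool_pos","tcp_rot","ft_force")})
a=vision.snapshot("top")["img"][195:255,285:345];b=vision.snapshot("scene")["img"][170:230,330:390]
cv2.imwrite("pics/rock2.png",np.hstack([cv2.resize(q,None,fx=6,fy=6,interpolation=cv2.INTER_CUBIC) for q in(a,b)]))
E
```

```text
{'tool_pos': array([399.71,  25.47, 229.56]), 'tcp_rot': array([179.96, -21.64,  -1.23]), 'ft_force': array([-0.73, -0.75, -1.01])}
```

View pics/rock2.png

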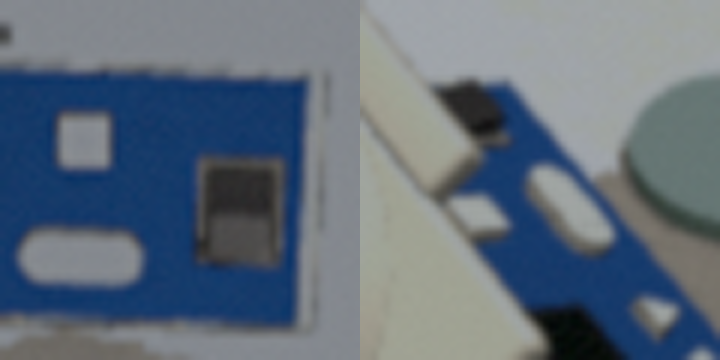

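```bash
python3 - <<'E'
from h import *
a=cv2.imread("pics/top0.png");b=vision.snapshot("top")["img"]
for v in range(219,243): print(v,a[v,322:329].mean(0).round(),b[v,322:329].mean(0).round())
E
```

```text
219 [101.  54.  19.] [105.  56.  20.]
220 [92. 53. 30.] [95. 55. 30.]
221 [79. 65. 61.] [81. 66. 60.]
222 [79. 81. 82.] [69. 70. 71.]
223 [67. 70. 72.] [49. 51. 52.]
224 [37. 38. 39.] [45. 45. 46.]
225 [34. 33. 34.] [46. 46. 47.]
226 [42. 42. 43.] [45. 44. 45.]
227 [35. 34. 35.] [43. 43. 44.]
228 [29. 28. 29.] [42. 41. 43.]
229 [30. 30. 30.] [42. 42. 43.]
230 [30. 30. 30.] [54. 53. 54.]
231 [32. 31. 32.] [68. 68. 70.]
232 [34. 33. 33.] [76. 76. 77.]
233 [36. 35. 36.] [76. 77. 78.]
234 [35. 34. 35.] [75. 76. 77.]
235 [35. 35. 35.] [75. 76. 77.]
236 [33. 34. 35.] [74. 75. 77.]
237 [37. 36. 37.] [72. 73. 75.]
238 [55. 43. 38.] [74. 68. 66.]
239 [85. 52. 33.] [89. 60. 44.]
240 [102.  57.  24.] [105.  58.  24.]
241 [104.  56.  19.] [108.  59.  21.]
242 [103.  56.  19.] [106.  58.  20.]
```

The brightness of both halves changed and the upper half is now the lower one, with no raised end edge left at the top: the rocker is on. Next is the lid, starting with a settle and a rise above the lip.

step_arm(
  targets=[
    [[0,0,0,0,0,0],[0,10,30,0,0,0],[20,35,55,0,0,0],[50,60,60,0,0,0],[85,75,60,0,0,0],[120,90,60,0,0,0],[155,92,60,0,0,0],[185,92,60,0,0,0],[185,92,60,0,0,0],[185,92,60,0,0,0]],
  ],
)

```text
time: 7.18
tool_pos: [588.8, 117.3, 292.1]
tcp_rot: [179.9, -22.2, -1.2]
ft_force: [-1.0, 0.1, 0.3]
finger_gap: 0.1
grip_force: 0.0
```

step_arm(
  targets=[
    [[2,0,-15,0,-0.014,0],[2,0,-30,0,-0.014,0],[2,0,-38,0,-0.014,0],[2,0,-38,0,-0.014,0],[2,0,-38,0,-0.014,0]],
  ],
)

```text
time: 7.6
tool_pos: [589.4, 117.2, 255.8]
tcp_rot: [180.0, -23.1, -1.2]
ft_force: [0.8, -0.0, 0.6]
finger_gap: -0.1
grip_force: 0.0
```

```bash
python3 - <<'E'
from h import *
print({k:np.round(r.sense()[k],2) for k in("tool_pos","tcp_rot","ft_force")})
b=vision.snapshot("scene")["img"][120:250,270:400]
cv2.imwrite("pics/lid1.png",cv2.resize(b,None,fx=4.5,fy=4.5,interpolation=cv2.INTER_CUBIC))
E
```

```text
{'tool_pos': array([589.43, 117.19, 255.8 ]), 'tcp_rot': array([179.96, -23.13,  -1.24]), 'ft_force': array([ 0.76, -0.01,  0.56])}
```

View pics/lid1.png

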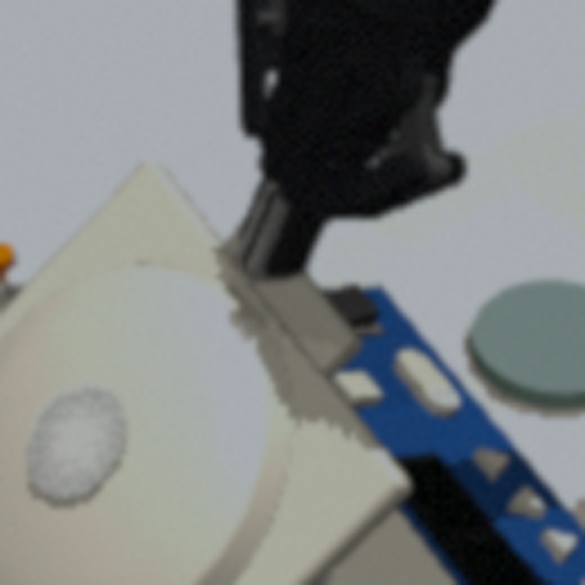

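The tip is just above the lip's middle, clear of the dome. I'll close the lid along its arc in stages, checking force.

step_arm(
  targets=[
    [[1,0,-8,0,0,0],[0,0,-13,0,0,0],[-2,0,-17,0,0,0],[-4,0,-21,0,0,0],[-9,0,-29,0,0,0],[-14,0,-36,0,0,0],[-14,0,-36,0,0,0]],
  ],
)

```text
time: 8.23
tool_pos: [574.0, 117.2, 216.5]
tcp_rot: [179.9, -22.9, -1.2]
ft_force: [0.2, -1.3, -0.8]
finger_gap: -0.2
grip_force: 0.0
```

step_arm(
  targets=[
    [[-4,0,-8,0,0,0],[-9,0,-16,0,0,0],[-13,0,-24,0,0,0],[-16,0,-33,0,0,0],[-16,0,-33,0,0,0]],
  ],
)

```text
time: 8.65
tool_pos: [557.8, 117.0, 182.9]
tcp_rot: [179.9, -22.8, -1.2]
ft_force: [-1.1, -0.8, -1.3]
finger_gap: 0.0
grip_force: 0.0
```

```bash
python3 - <<'E'
from h import *
b=vision.snapshot("scene")["img"][120:290,230:420]
cv2.imwrite("pics/lid2.png",cv2.resize(b,None,fx=3.3,fy=3.3,interpolation=cv2.INTER_CUBIC))
E
```

```text
(no output)
```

View pics/lid2.png

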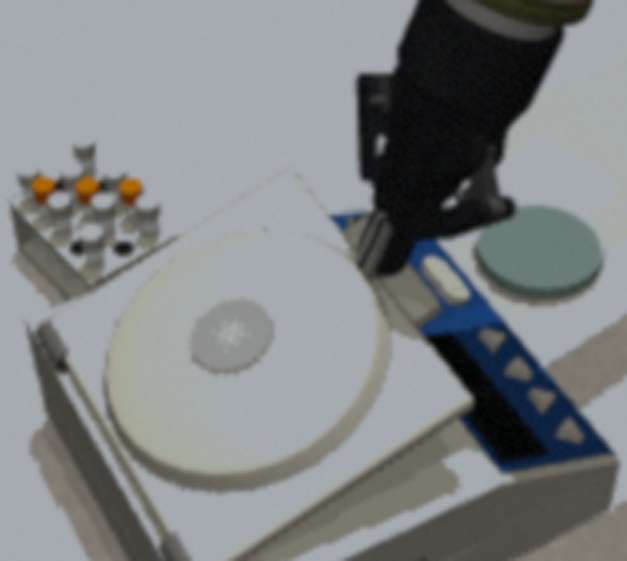

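The lid has followed the tip to roughly a third open, and the tip stands on the lip. Continuing down.

step_arm(
  targets=[
    [[-3,0,-10,0,0,0],[-5,0,-20,0,0,0],[-7,0,-30,0,0,0],[-8,0,-38,0,0,0],[-8,0,-44,0,0,0],[-8,0,-44,0,0,0]],
  ],
)

```text
time: 9.2
tool_pos: [548.2, 117.4, 137.8]
tcp_rot: [179.9, -22.6, -1.2]
ft_force: [-9.1, 0.6, 0.1]
finger_gap: -0.2
grip_force: 3.5
```

step_arm(
  targets=[
    [[0,0,-2,0,0,0],[0,0,-4,0,0,0],[0,0,-4,0,0,0],[0,0,-4,0,0,0]],
  ],
)

```text
time: 9.53
tool_pos: [548.8, 117.4, 136.6]
tcp_rot: [179.9, -22.7, -1.2]
ft_force: [-27.1, 0.1, 18.3]
finger_gap: 0.0
grip_force: 16.7
```

step_arm(
  targets=[
    [[0,0,-1,0,0,0],[0,0,-2,0,0,0],[0,0,-2,0,0,0],[0,0,-2,0,0,0]],
  ],
)

```text
time: 9.87
tool_pos: [549.0, 117.4, 136.3]
tcp_rot: [179.9, -22.7, -1.2]
ft_force: [-42.4, -3.8, 34.8]
finger_gap: 0.1
grip_force: 26.9
```

step_arm(
  targets=[
    [[-2,0,10,0,0,0],[-10,0,16,0,0,0],[-10,0,12,0,0,0],[-10,0,8,0,0,0],[-10,0,8,0,0,0]],
  ],
)

```text
time: 10.28
tool_pos: [541.2, 117.1, 142.3]
tcp_rot: [179.9, -23.0, -1.2]
ft_force: [-0.0, -1.1, -0.3]
finger_gap: 0.2
grip_force: 0.0
```

step_arm(
  targets=[
    [[0,0,-2,0,0,0],[0,0,-4,0,0,0],[0,0,-4,0,0,0]],
  ],
)

```text
time: 10.53
tool_pos: [541.5, 117.1, 139.0]
tcp_rot: [179.9, -23.0, -1.2]
ft_force: [-0.4, 0.1, -0.1]
finger_gap: 0.2
grip_force: 0.0
```

step_arm(
  targets=[
    [[0,0,-2,0,0,0],[0,0,-3,0,0,0],[0,0,-3,0,0,0]],
  ],
)

```text
time: 10.78
tool_pos: [541.8, 117.2, 136.8]
tcp_rot: [179.9, -23.1, -1.2]
ft_force: [0.4, 0.5, -0.2]
finger_gap: 0.1
grip_force: 0.0
```

step_arm(
  targets=[
    [[2,0,-1,0,0,0],[2,0,-2,0,0,0],[2,0,-2,0,0,0],[2,0,-2,0,0,0]],
  ],
)

```text
time: 11.12
tool_pos: [543.9, 117.2, 135.2]
tcp_rot: [179.9, -23.1, -1.2]
ft_force: [-0.6, -0.5, 0.1]
finger_gap: -0.3
grip_force: 0.0
```

step_arm(
  targets=[
    [[0,0,-1,0,0,0],[0,0,-2,0,0,0],[0,0,-2,0,0,0],[0,0,-2,0,0,0]],
  ],
)

```text
time: 11.45
tool_pos: [543.8, 117.2, 133.1]
tcp_rot: [179.9, -23.1, -1.2]
ft_force: [0.0, 0.7, 0.1]
finger_gap: 0.1
grip_force: 0.0
```

step_arm(
  targets=[
    [[0,0,-1,0,0,0],[0,0,-2,0,0,0],[0,0,-2,0,0,0],[0,0,-2,0,0,0]],
  ],
)

```text
time: 11.78
tool_pos: [544.3, 117.3, 132.1]
tcp_rot: [180.0, -23.2, -1.2]
ft_force: [-4.0, -0.2, 5.7]
finger_gap: -0.3
grip_force: 3.2
```

```bash
python3 - <<'E'
from h import *
print({k:np.round(r.sense()[k],2) for k in("tool_pos","ft_force")})
b=vision.snapshot("scene")["img"][120:290,230:420]; 
cv2.imwrite("pics/lid3.png",cv2.resize(b,None,fx=3.5,fy=3.5,interpolation=cv2.INTER_CUBIC))
E
```

```text
{'tool_pos': array([544.28, 117.29, 132.06]), 'ft_force': array([-3.99, -0.22,  5.74])}
```

View pics/lid3.png

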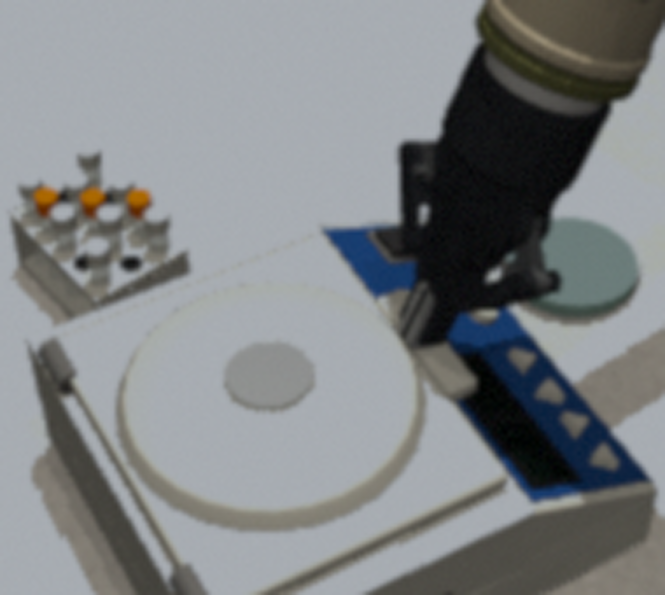

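The lid looks shut with the tip on the lip (contact at about z 108, expected 109). One firmer press to confirm the stop.

step_arm(
  targets=[
    [[0,0,-1,0,0,0],[0,0,-2,0,0,0],[0,0,-2,0,0,0],[0,0,-2,0,0,0]],
  ],
)

```text
time: 12.17
tool_pos: [544.9, 117.4, 131.7]
tcp_rot: [180.0, -23.2, -1.2]
ft_force: [-14.0, -1.5, 19.7]
finger_gap: -0.2
grip_force: 10.7
```

The lid is on its firm stop. Next is the start key.

step_arm(
  targets=[
    [[-4,0,20,0,0,0],[-15,0,50,0,0,0],[-45,-20,55,0,0,0],[-78,-38,50,0,0,0],[-78,-38,25,0,0,0],[-77,-38,-2,0,0,0],[-77,-38,-2,0,0,0],[-77,-38,-2,0,0,0]],
  ],
)

```text
time: 12.83
tool_pos: [465.5, 79.1, 125.8]
tcp_rot: [179.9, -22.9, -1.2]
ft_force: [-0.1, 0.2, 0.6]
finger_gap: -0.0
grip_force: 0.0
```

```bash
python3 - <<'E'
from h import *
s=r.sense();p=np.array(s["tool_pos"]);R=Ro.from_euler("xyz",s["tcp_rot"],degrees=True).as_matrix()
d=p+22*R[:,2]-P0
print(p.round(2),np.round(s["tcp_rot"],2),np.round(s["ft_force"],2),"tip rel start key: U %.1f lat %.1f N %.1f"%(d@U,d@(Rz@[0,1,0]),d@N))
E
```

```text
[465.54  79.07 125.83] [179.92 -22.9   -1.23] [-0.12  0.15  0.58] tip rel start key: U 0.4 lat 0.1 N 42.2
```

step_arm(
  targets=[
    [[4,-0.1,-9.2,0,0,0],[7.8,-0.2,-18.4,0,0,0],[10.5,-0.2,-24.9,0,0,0],[12.1,-0.2,-28.5,0,0,0],[12.1,-0.2,-28.5,0,0,0],[12.1,-0.2,-28.5,0,0,0]],
  ],
)

```text
time: 13.33
tool_pos: [479.1, 79.1, 98.9]
tcp_rot: [179.9, -23.1, -1.2]
ft_force: [-0.1, 0.8, -0.4]
finger_gap: -0.0
grip_force: 0.0
```

step_arm(
  targets=[
    [[0.8,0,-1.8,0,0,0],[1.2,0,-2.8,0,0,0],[1.2,0,-2.8,0,0,0],[1.2,0,-2.8,0,0,0]],
  ],
)

```text
time: 13.67
tool_pos: [480.6, 79.1, 96.5]
tcp_rot: [180.0, -23.2, -1.2]
ft_force: [0.4, 0.5, 1.5]
finger_gap: 0.0
grip_force: 0.8
```

step_arm(
  targets=[
    [[0.4,0,-0.9,0,0,0],[0.8,0,-1.8,0,0,0],[0.8,0,-1.8,0,0,0],[0.8,0,-1.8,0,0,0]],
  ],
)

```text
time: 14.0
tool_pos: [481.5, 79.1, 94.6]
tcp_rot: [180.0, -23.2, -1.2]
ft_force: [0.5, 0.6, 2.6]
finger_gap: 0.0
grip_force: 1.7
```

step_arm(
  targets=[
    [[0.4,0,-0.9,0,0,0],[0.8,0,-1.8,0,0,0],[0.8,0,-1.8,0,0,0],[0.8,0,-1.8,0,0,0]],
  ],
)

```text
time: 14.33
tool_pos: [482.1, 79.1, 93.1]
tcp_rot: [179.9, -23.1, -1.2]
ft_force: [-7.7, 0.2, 14.4]
finger_gap: -0.1
grip_force: 7.7
```

The spring force rises and then turns stiff at 16 N, so the key has bottomed. A little more to be sure, then withdraw along the normal and away.

step_arm(
  targets=[
    [[0.3,0,-0.7,0,0,0],[0.3,0,-0.7,0,0,0],[0.3,0,-0.7,0,0,0]],
  ],
)

```text
time: 14.58
tool_pos: [482.3, 79.1, 92.9]
tcp_rot: [179.9, -23.1, -1.2]
ft_force: [-15.8, -1.0, 23.8]
finger_gap: 0.2
grip_force: 14.2
```

step_arm(
  targets=[
    [[-2,0,4.6,0,0,0],[-7,0,16,0,0,0],[-18,0,42,0,0,0],[-32,0,75,0,0,0],[-46,0,108,0,0,0],[-60,-20,130,0,0,0],[-60,-50,130,0,0,0],[-60,-85,130,0,0,0],[-60,-120,130,0,0,0],[-60,-155,130,0,0,0],[-60,-190,130,0,0,0],[-60,-190,130,0,0,0]],
  ],
)

```text
time: 15.58
tool_pos: [420.8, -117.1, 220.9]
tcp_rot: [179.8, -23.0, -1.7]
ft_force: [-0.2, -0.8, 0.3]
finger_gap: 0.2
grip_force: 0.0
```

step_arm(
  targets=[
    [[0,-15,0,0,0,0],[0,-40,0,0,0,0],[0,-40,0,0,0,0],[0,-40,0,0,0,0]],
  ],
)

```text
time: 15.92
tool_pos: [421.4, -151.3, 220.5]
tcp_rot: [-180.0, -23.0, -1.4]
ft_force: [0.6, 0.4, 0.3]
finger_gap: 0.1
grip_force: 0.0
```

```bash
python3 - <<'E'
from h import *
print({k:np.round(r.sense()[k],2) for k in("time","tool_pos","ft_force","qd")})
a=vision.snapshot("top")["img"][90:320,130:430]
b=vision.snapshot("scene")["img"][150:290,240:430]
w=720
cv2.imwrite("pics/end.png",np.hstack([cv2.resize(a,(420,322)),cv2.resize(b,(380,322),interpolation=cv2.INTER_CUBIC)]))
T=vision.snapshot("top")["img"]
for v in range(222,240,2): print(v,T[v,322:329].mean(0).round())
E
```

```text
{'time': np.float64(15.92), 'tool_pos': array([ 421.43, -151.31,  220.54]), 'ft_force': array([0.57, 0.35, 0.33]), 'qd': array([ 2.29, -1.07,  0.66,  0.08,  0.45,  0.96])}
222 [70. 71. 72.]
224 [45. 45. 47.]
226 [46. 45. 47.]
228 [42. 42. 43.]
230 [53. 52. 54.]
232 [76. 76. 78.]
234 [76. 76. 78.]
236 [75. 76. 78.]
238 [75. 68. 66.]
```

View pics/end.png

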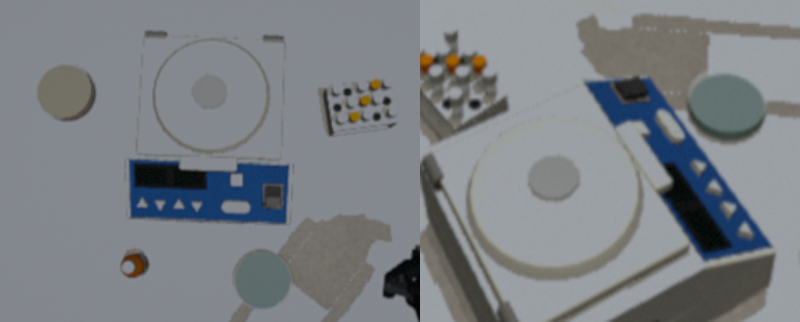

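The lid is flat and shut, the rocker is still on, the keys stand proud, and the rack, dishes and vial are unmoved. Handing in.

```bash
python3 -c "
from bench import r
print(r.hand_in())"
```

```text
the job is handed in; nothing more can be done
None
```

I handed the job in at about 16 s: mains rocker tipped on, lid pushed shut to its firm stop, start key pressed to the bottom and released. In the last pictures the rocker is on, the lid is flat, and the tubes, dishes and vial stand where they were. The hand-in returned no verdict.

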